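Close the push dispensers and reject the one that binds

TASK

Push down the heads of the three grey push dispensers to close them for storage, gently and by feel: two go fully home, but one binds part-way. Do not force that one: stop as soon as its resistance climbs, lift it by its body (not by the head) and stand it upright in the wooden tray. Leave the two closed ones standing where they are and do not disturb the other things on the bench.

Things in the scene. Friction and masses are not known exactly. Their poses are not given: they have to be found in the camera images.
- disp_a_mid (a point): Grey push dispenser, loose, 0.3 kg, one of three alike; any may be the one that binds. Upright round body 54 mm across, 75 mm tall, then a 26 mm collar, 4 mm high, a stem and the push head. Point: on the axis, 37.5 mm above the underside, z up. The spout points along its -x, so fingers closing along its y pass the head; grip the body's upper half (up to 50 N).
- cap_a_top (a point): Centre of the flat top of this dispenser's push head: round cap 34 mm across, 8 mm thick, spout reaching 36 mm from the axis. 107 mm above the underside when up, 87 mm when home. More than 16 N on it before it is home damages it, and so does gripping it by the jaws.
- head_a (a joint): Stroke of this head in m: 0 up, 0.020 home on the collar (hard stop); starts 0 to 4 mm down. Sound: a steady 2 to 5 N all the way, stays where left. Binding: the same at first, then from about 8 mm the resistance climbs about 2 N per mm; let go, it comes back a few mm at most.
- disp_b_mid (a point): Grey push dispenser, loose, 0.3 kg, one of three alike; any may be the one that binds. Upright round body 54 mm across, 75 mm tall, then a 26 mm collar, 4 mm high, a stem and the push head. Point: on the axis, 37.5 mm above the underside, z up. The spout points along its -x, so fingers closing along its y pass the head; grip the body's upper half (up to 50 N).
- cap_b_top (a point): Centre of the flat top of this dispenser's push head: round cap 34 mm across, 8 mm thick, spout reaching 36 mm from the axis. 107 mm above the underside when up, 87 mm when home. More than 16 N on it before it is home damages it, and so does gripping it by the jaws.
- head_b (a joint): Stroke of this head in m: 0 up, 0.020 home on the collar (hard stop); starts 0 to 4 mm down. Sound: a steady 2 to 5 N all the way, stays where left. Binding: the same at first, then from about 8 mm the resistance climbs about 2 N per mm; let go, it comes back a few mm at most.
- disp_c_mid (a point): Grey push dispenser, loose, 0.3 kg, one of three alike; any may be the one that binds. Upright round body 54 mm across, 75 mm tall, then a 26 mm collar, 4 mm high, a stem and the push head. Point: on the axis, 37.5 mm above the underside, z up. The spout points along its -x, so fingers closing along its y pass the head; grip the body's upper half (up to 50 N).
- cap_c_top (a point): Centre of the flat top of this dispenser's push head: round cap 34 mm across, 8 mm thick, spout reaching 36 mm from the axis. 107 mm above the underside when up, 87 mm when home. More than 16 N on it before it is home damages it, and so does gripping it by the jaws.
- head_c (a joint): Stroke of this head in m: 0 up, 0.020 home on the collar (hard stop); starts 0 to 4 mm down. Sound: a steady 2 to 5 N all the way, stays where left. Binding: the same at first, then from about 8 mm the resistance climbs about 2 N per mm; let go, it comes back a few mm at most.
- tray_in (a point): Wooden tray, fixed, open at the top, 170 mm (its x) by 150 mm (its y) outside, 30 mm high, walls 6 mm: this point is the centre of its inner floor, about 6 mm above the bench; z up. It starts empty.
- wrench_mid (a point): bystander: stainless steel wrench lying flat, 190 mm long along its x; this point is 5 mm above its underside; leave it where it is
- level_mid (a point): bystander: yellow plastic spirit level lying flat, 300 x 50 x 24 mm, long along its x; this point is 12 mm above its underside; leave it where it is
- pot_mid (a point): bystander: white ceramic pot, 110 mm across without its two handles and 85 mm tall, fragile; this point is 42.5 mm above its underside; leave it where it is
- punch_mid (a point): bystander: steel punch lying between two dispensers, 115 mm long along its x, 12 mm thick; this point is 6 mm above its underside; leave it where it is
- screwdriver_mid (a point): bystander: screwdriver lying between two dispensers, 160 mm long along its x, 26 mm thick; this point is 12 mm above its underside; leave it where it is
- jar_mid (a point): bystander: closed glass jar, 64 mm across and 85 mm tall; this point is 42.5 mm above its underside; leave it where it is
- tape_mid (a point): bystander: tape measure standing on the bench, 65 x 35 x 60 mm; this point is 30 mm above its underside; leave it where it is
There are look-alikes about, which are no part of the job. Leave any yellow look-alike of the part that bears disp_a_mid alone.

How it is judged (in metres and radians):
At the end, for the whole second after the job is handed in: Two dispensers stand upright within 30 mm of where they began with their heads home (over 18 mm of the 20 mm stroke); the third, which binds, stands upright on the tray's floor (its head not pushed past 16 mm), all at rest (tilt under 0.12 rad) (((value of joint head_a below 0.016 m and x of disp_a_mid in the frame of tray_in between -0.06 and 0.06 m and y of disp_a_mid in the frame of tray_in between -0.05 and 0.05 m and z of disp_a_mid in the frame of tray_in between 0.03 and 0.045 m and value of joint each of head_b, head_c above 0.018 m and distance of each of disp_b_mid, disp_c_mid from where it was at the start of the episode below 0.03 m) or (value of joint head_b below 0.016 m and x of disp_b_mid in the frame of tray_in between -0.06 and 0.06 m and y of disp_b_mid in the frame of tray_in between -0.05 and 0.05 m and z of disp_b_mid in the frame of tray_in between 0.03 and 0.045 m and value of joint each of head_a, head_c above 0.018 m and distance of each of disp_a_mid, disp_c_mid from where it was at the start of the episode below 0.03 m) or (value of joint head_c below 0.016 m and x of disp_c_mid in the frame of tray_in between -0.06 and 0.06 m and y of disp_c_mid in the frame of tray_in between -0.05 and 0.05 m and z of disp_c_mid in the frame of tray_in between 0.03 and 0.045 m and value of joint each of head_a, head_b above 0.018 m and distance of each of disp_a_mid, disp_b_mid from where it was at the start of the episode below 0.03 m)) and angle between each of disp_a_mid, disp_b_mid, disp_c_mid's own z axis and vertical below 0.12 rad and linear speed of each of disp_a, disp_b, disp_c below 0.02 m/s); the robot touches nothing.
It fails at once if a head is pressed or squeezed with more than 16 N before it is home (short of 17 mm of its 20 mm stroke) ((contact force between cap_a and anything else above 16 N and value of joint head_a below 0.017 m) or (contact force between cap_b and anything else above 16 N and value of joint head_b below 0.017 m) or (contact force between cap_c and anything else above 16 N and value of joint head_c below 0.017 m)).
It fails at once if a head is slammed or pressed with more than 40 N (contact force between any of cap_a, cap_b, cap_c and anything else above 40 N).
It fails at once if a dispenser is tipped by more than 0.5 rad (angle between any of disp_a_mid, disp_b_mid, disp_c_mid's own z axis and vertical above 0.5 rad).
It fails at once if another thing on the bench is pushed more than 25 mm from its place (distance of any of wrench_mid, level_mid, pot_mid, punch_mid, screwdriver_mid, jar_mid, tape_mid from where it was at the start of the episode above 0.025 m).
It fails at once if the pot or the jar is tipped (angle between any of pot_mid, jar_mid's own z axis and vertical above 0.3 rad).
It also fails if it takes over 62 s, if anything falls off the work surface, if the arm or the gripper's body presses on something with over 40 N, if the wrist force passes 120 N, or if a joint passes its speed limit or range.

ROBOT

A 6-joint arm with a two-finger parallel gripper is mounted at the origin on the work surface. World frame = base frame: x ahead of the robot, y to its left, z up, the work surface at z = 0. Lengths are in m, angles in degrees, forces in N, time in s.
With the tool pointing down it reaches from about 0.4 to 0.825 m from the base axis. Payload 7 kg.
Tool frame: the origin (TCP) lies at the very end of the fingers, on their centre line; the grasp point (between the pads) lies 19 mm behind it; x points along the fingers, z is the direction in which the jaws open and shut, and the axes are right-handed (so a half turn about x gives the same grasp; the last joint's range is limited). The gripper opens to 88 mm and grips with 3 to 60 N. Pads are 19 mm wide; open, the fingers measure 130 mm over their backs; the gripper's body (78 mm by 193 mm) begins 47 mm behind the grasp point.
Start: joints at [-50.3, 20.546, 0.682, 0, -70.136, -16.507], TCP at [0.266, -0.62, 0.227] pointing down, gripper open.
Joint ranges: [-176.03, 176.03], [-82.01, 121.73], [-58.28, 71.71], [-173.87, 95.51], [-174.79, -0.11], [-173.66, 173.66]. Speed limits (degrees/s): [136.94, 136.94, 172.46, 180, 180, 180].

INTERFACE

Orientations are given as [roll, pitch, yaw] about the fixed x, y, z axes, in that order (R = Rz(yaw) Ry(pitch) Rx(roll)).
In Python, from plant import * gives the robot as it stands.
- The arm moves only by the tool arm_command, never from a script. Its argument "commands" is one flat list of numbers, 5 for each row, row after row: the shift along the tool's x, y, z in mm, then the turn about the tool's x in degrees, then the opening in per cent of the stroke, from 0 (shut) to 100 (fully open). A call has 1 to 5 rows; each row shifts and turns the pose as measured when the row begins, along the tool's axes as they then stand; what a row does not reach is not made up. A row lasts 1/8 s, in which the tool goes at most 62.5 mm and 10.7 degrees, less where a joint would pass 70% of its speed; a pose out of reach is approached as far as the arm can. A call is refused whole if a number of a shift passes 62.5 or a number of a turn 10.7, either way. A call with a gripper value outside its range is refused whole. The fingers move at their own pace and stop on an object; the grip force is fixed at half the most. Time passes only in rows, so rows that do not move let the fingers close. It gives the time, the measured TCP pose, the force and the opening at its end, in the units of the state.
- get_obs(): the state, without advancing time (a new reading comes with each control period).
- snapshot(name): name is "scene" or "top" or "wrist"; returns a dict with "frame" (480x640x3 uint8, blue, green, red), "fov_y" (degrees; the focal length in pixels is half the picture's height over the tangent of half this angle, whatever the lens; pixels are square), "cx", "cy" (the principal point, pixels), "world_to_cam" (4x4, takes a point from world to camera coordinates). Camera axes: x right, y up, looking along -z (the intrinsics and any distortion apply to the point x, -y, -z); pixel columns grow to the right and rows downward; lengths in m; the calibration is good to about 2 mm. A picture is of the moment at which its call begins. There is no depth.
- close_job(): hands the job in, once; it reports no verdict.
The state is a dict: "clock": time; "joint_pos": joint angles; "qvel": joint speeds; "tau": joint torques, N m; "tool_pos": TCP position; "orientation": TCP orientation; "force": force on the tool from outside, world axes, zero at the start; "moment": the same for the moment, N m; "opening": finger opening in m.
Only numpy, scipy, OpenCV 4.12 (cv2) and the standard library are available. Lean on these libraries where they do the work, as an engineer would, in place of code of your own. Each camera call takes 0.05 s, during which the arm holds its last target. There are 200 camera calls.

## Working session

There is one attempt and no reset: what is moved stays moved. The work goes in short steps, Python scripts to look and compute and a tool call to move; the robot and the scene stay as the last step left them, time stands still between calls to the robot, and variables do not carry over. Pictures are saved under pics/ and viewed, about 8 in all and at most 12, crops included, and the job is handed in when it is done.

Besides the shell and the picture viewer there is one more tool, called after "Call:" as a command line: name --argument value ..., lists and objects as JSON in quotes. arm_command: Moves the arm, as the interface text tells. Its arguments: {"type":"object","properties":{"commands":{"type":"array"}},"required":["commands"]}

```bash
mkdir -p pics
cat > h.py <<'E'
from plant import *
import numpy as np, cv2
def snap(n,f):
    s=snapshot(n); cv2.imwrite('pics/'+f,s['frame']); np.save('pics/'+f+'.npy',s,allow_pickle=True); return s
def load(f): return np.load('pics/'+f+'.npy',allow_pickle=True).item()
def ray(s,u,v,z):
    f=240/np.tan(np.radians(s['fov_y']/2)); M=np.array(s['world_to_cam'])
    R,t=M[:3,:3],M[:3,3]; c=-R.T@t
    d=R.T@np.array([(u-s['cx'])/f,-(v-s['cy'])/f,-1]); return c+d*(z-c[2])/d[2]
def proj(s,p):
    f=240/np.tan(np.radians(s['fov_y']/2)); M=np.array(s['world_to_cam'])
    q=M[:3,:3]@np.array(p)+M[:3,3]; return s['cx']+f*q[0]/-q[2], s['cy']-f*q[1]/-q[2]
E
python3 - <<'E'
from h import *
print(get_obs())
for n in('top','scene'):
    s=snap(n,n+'1.png'); print({k:v for k,v in s.items() if k!='frame'})
E
ls
```

```text
{'clock': 0.0, 'joint_pos': array([-5.03023052e+01,  2.05936050e+01,  6.32559917e-01, -1.97964674e-02,
       -7.01343727e+01, -1.65070317e+01]), 'qvel': array([ 0.07309785, -0.02733505,  0.09704983,  0.0247411 ,  0.01741904,
        0.04076773]), 'tau': array([ 1.02642527e-03, -5.82721782e+01,  2.93051291e+01,  6.99727848e+00,
        6.74785028e-03, -1.34798138e-04]), 'tool_pos': array([ 0.26559123, -0.62002018,  0.22558998]), 'orientation': array([  5.47252179,  89.90278379, 118.65644224]), 'force': array([-0.22979281,  0.6038177 ,  1.12042661]), 'moment': array([-0.04395643,  0.00106945, -0.00421335]), 'opening': 0.08765677964367181}
{'fov_y': 50.48272457723766, 'cx': 311.944058279515, 'cy': 237.0737365694335, 'world_to_cam': array([[-0.02702125, -0.99933096, -0.02464736, -0.00606534],
       [ 0.99369338, -0.02953673,  0.10817137, -0.56144619],
       [-0.108827  , -0.02156899,  0.99382668, -1.16289396],
       [ 0.        ,  0.        ,  0.        ,  1.        ]])}
{'fov_y': 50.85758766575605, 'cx': 319.6780211623464, 'cy': 236.07610007299354, 'world_to_cam': array([[ 0.88619585,  0.46309451, -0.01415578, -0.48872802],
       [-0.37401669,  0.73309705,  0.5680495 ,  0.19703036],
       [ 0.27343817, -0.49810861,  0.82287264, -1.18429054],
       [ 0.        ,  0.        ,  0.        ,  1.        ]])}
h.py
pics
```

View pics/top1.png

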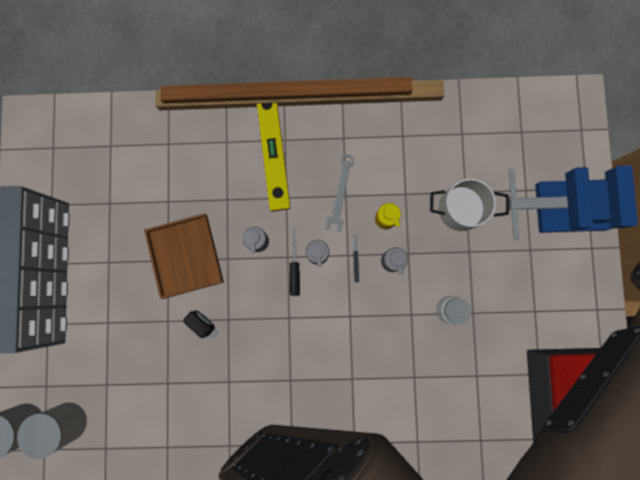

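View pics/scene1.png

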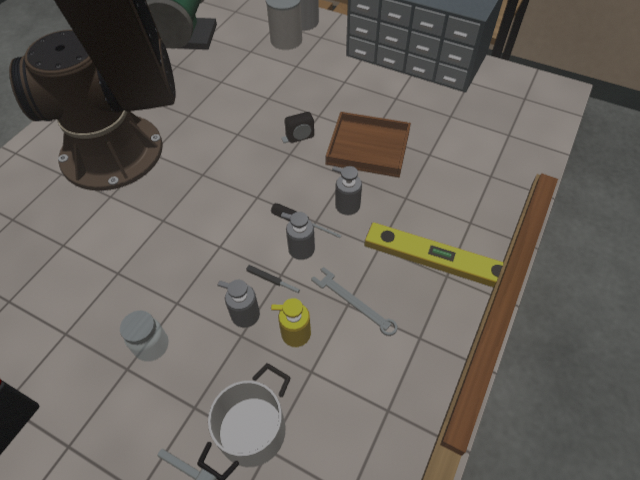

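Top view: three grey dispensers at about (255,239), (317,252) and (396,260). The yellow look-alike at (389,215) is left alone, and the clear jar at (455,310) is no candidate. The tray is at about (185,256). I'll check this in one enlarged crop.

Run:
```python
from h import *
s=load('top1.png'); c=load('scene1.png')
a=cv2.resize(s['frame'][205:285,232:422],None,fx=4,fy=4,interpolation=cv2.INTER_CUBIC)
b=cv2.resize(c['frame'][155:335,210:375],None,fx=3.2,fy=3.2,interpolation=cv2.INTER_CUBIC)[:576]
cv2.imwrite('pics/crop1.png',a);cv2.imwrite('pics/crop2.png',b)
for u,v in[(255,235),(317,248),(396,257)]: print(ray(s,u,v,.105).round(3))
for u,v in[(349,174),(299,220),(238,290)]: print(ray(c,u,v,.105).round(3))
# tray corners rim z=.03
for u,v in[(146,230),(207,215),(223,283),(162,298)]: print('tray',ray(s,u,v,.03).round(3))
for u,v in[(341,114),(410,122),(401,173),(327,160)]: print('tray sc',ray(c,u,v,.03).round(3))
```

```text
[0.561 0.102 0.105]
[ 0.528 -0.034  0.105]
[ 0.504 -0.206  0.105]
[0.564 0.105 0.105]
[ 0.53  -0.039  0.105]
[ 0.51  -0.214  0.105]
tray [0.59 0.37 0.03]
tray [0.621 0.225 0.03 ]
tray [0.46  0.188 0.03 ]
tray [0.429 0.331 0.03 ]
tray sc [0.438 0.328 0.03 ]
tray sc [0.594 0.376 0.03 ]
tray sc [0.636 0.219 0.03 ]
tray sc [0.476 0.181 0.03 ]
```

View pics/crop1.png

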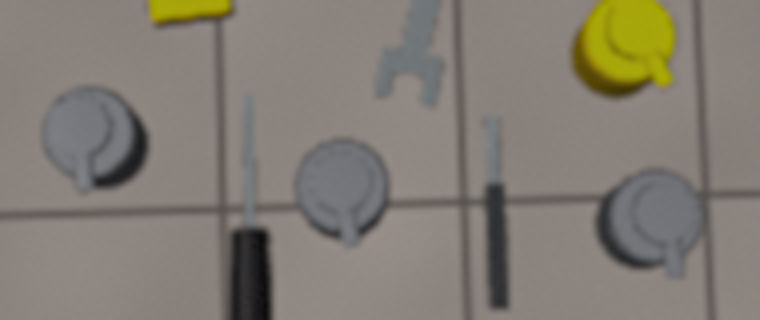

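View pics/crop2.png

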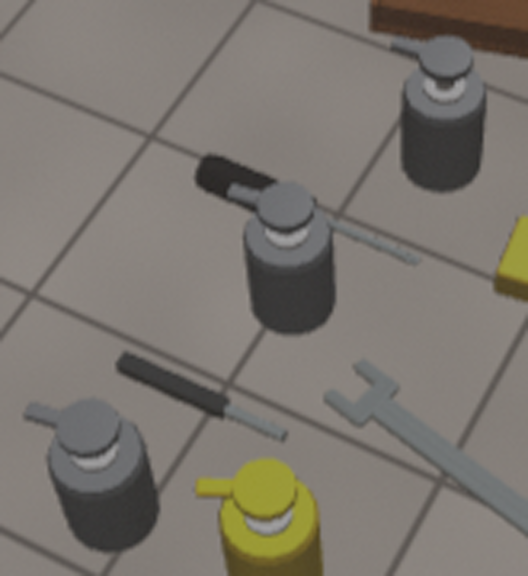

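Both crops confirm three grey dispensers, spouts along about −x, and the yellow one apart. Now I'll refine the cap positions by two-view triangulation and plan the first move.

```bash
cat >> h.py <<'E'
from scipy.spatial.transform import Rotation as Ro
def tri(obs):
    A=[];b=[]
    for s,u,v in obs:
        p=ray(s,u,v,0);q=ray(s,u,v,.2);d=(q-p)/np.linalg.norm(q-p);P=np.eye(3)-np.outer(d,d);A.append(P);b.append(P@p)
    A=np.vstack(A);b=np.hstack(b);x=np.linalg.lstsq(A,b,rcond=None)[0];return x,np.linalg.norm(A@x-b)
def plan(t,jaw=None):
    o=get_obs();R=Ro.from_euler('xyz',o['orientation'],degrees=True).as_matrix()
    d=R.T@(np.array(t)-o['tool_pos'])*1e3
    print('t',o['clock'],'tcp',o['tool_pos'].round(4),'shift',d.round(1),'F',o['force'].round(2),'op',round(o['opening'],4))
    print('toolaxes x,y,z\n',R.T.round(3))
    if jaw is not None:
        j=R.T@np.array([np.cos(np.radians(jaw)),np.sin(np.radians(jaw)),0]); a=np.degrees(np.arctan2(-j[1],j[2])); print('turn about x',(a+90)%180-90, 'q6',o['joint_pos'][5])
E
python3 - <<'E'
from h import *
s=load('top1.png'); c=load('scene1.png')
print('A',tri([(s,251.5,234.5),(c,349.4,172.8)]))
print('B',tri([(s,316.5,250),(c,299.4,219.4)]))
print('C',tri([(s,398.3,258),(c,237.5,288.4)]))
print('spouts',[ray(s,232+u/4,205+v/4,.1).round(3) for u,v in[(83,185),(350,240),(676,272)]])
plan([.505,-.213,.125],90)
E
```

```text
A (array([0.56258674, 0.10960233, 0.10295658]), np.float64(0.0003362356919389396))
B (array([ 0.52573571, -0.03204991,  0.09532562]), np.float64(0.0014530543586611085))
C (array([ 0.50303507, -0.21035348,  0.09811002]), np.float64(0.0021833944052216422))
spouts [array([0.526, 0.108, 0.1  ]), array([ 0.491, -0.038,  0.1  ]), array([ 0.469, -0.216,  0.1  ])]
t 0.1 tcp [ 0.2656 -0.6201  0.2257] shift [ 101.1 -380.3  279.8] F [-0.7  -0.22 -0.19] op 0.0875
toolaxes x,y,z
 [[-0.001  0.001 -1.   ]
 [-0.919 -0.394  0.   ]
 [-0.394  0.919  0.001]]
turn about x 23.189570264845344 q6 -16.50608587132491
```

Call:
arm_command --commands '[6, -38, 28, 0, 0, 6, -38, 28, 0, 0, 6, -38, 28, 0, 0, 6, -38, 28, 0, 0, 6, -38, 28, 0, 0]'

```text
clock: 0.72
tool_pos: [0.386, -0.4127, 0.1922]
orientation: [19.8, 89.7, 132.6]
force: [0.3, 0.1, -0.3]
opening: 0.0436
```

Call:
arm_command --commands '[6, -38, 28, 0, 0, 6, -38, 28, 0, 0, 6, -38, 28, 0, 0, 6, -38, 28, 0, 0, 6, -38, 28, 0, 0]'

```text
clock: 1.35
tool_pos: [0.5088, -0.2021, 0.1607]
orientation: [24.2, 89.6, 137.1]
force: [0.3, -0.8, 0.5]
opening: 0.0007
```

Call:
arm_command --commands '[0, 0, 0, 8, 0, 0, 0, 0, 8, 0, 0, 0, 0, 7, 0, 0, 0, 0, 0, 0]'

```text
clock: 1.85
tool_pos: [0.5095, -0.198, 0.1588]
orientation: [57.9, 89.4, 147.4]
force: [-0.4, 0.2, 0.6]
opening: 0.0004
```

Run:
```python
from h import *
s=snap('wrist','w1.png'); plan([.504,-.212,.125],90)
for n,z in(('C',.1),): print(proj(s,[.504,-.212,z]), proj(s,get_obs()['tool_pos']))
```

```text
t 1.9 tcp [ 0.5095 -0.1981  0.1588] shift [ 33.7   5.1 -14.2] F [ 0.11  0.54 -0.19] op 0.0004
toolaxes x,y,z
 [[-0.008  0.005 -1.   ]
 [-1.     0.007  0.009]
 [ 0.007  1.     0.005]]
turn about x -0.3728919443118741 q6 -89.25312212466258
(np.float64(290.9518477090616), np.float64(257.08473932719346)) (np.float64(312.3479555754346), np.float64(305.2951584079133))
```

View pics/w1.png

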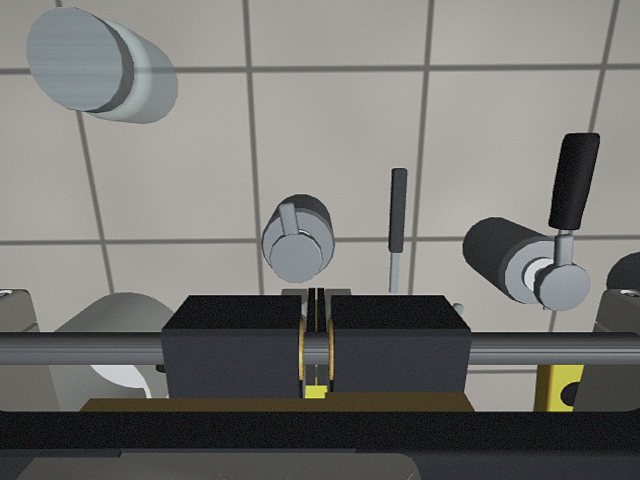

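Wrist view: C's cap is at (297,255), with its spout up (−x); B's cap is at (559,286). The closed fingertips are at about (316,300).

Run:
```python
from h import *
s=load('w1.png')
for z in(.1,.106): print(ray(s,297,255,z).round(4), ray(s,559,286,z).round(4))
f=s['frame'];print(ray(s,288,208,.1).round(4))
t=load('top1.png');c=load('scene1.png')
print(tri([(s,297,255),(t,398.3,258),(c,237.5,288.4)]),tri([(s,559,286),(t,316.5,250),(c,299.4,219.4)]))
plan([.504,-.209,.112])
```

```text
[ 0.5026 -0.2081  0.1   ] [ 0.526 -0.035  0.1  ]
[ 0.5007 -0.2078  0.106 ] [ 0.5234 -0.0395  0.106 ]
[ 0.472  -0.2129  0.1   ]
(array([ 0.50307701, -0.2095833 ,  0.09778008]), np.float64(0.002802049746215236)) (array([ 0.52638345, -0.03260273,  0.09682787]), np.float64(0.001992441315075122))
t 1.9 tcp [ 0.5095 -0.1981  0.1588] shift [ 46.7   5.  -11.2] F [ 0.11  0.54 -0.19] op 0.0004
toolaxes x,y,z
 [[-0.008  0.005 -1.   ]
 [-1.     0.007  0.009]
 [ 0.007  1.     0.005]]
```

Call:
arm_command --commands '[10, 3, -5, 0, 0, 10, 3, -5, 0, 0, 15, 0, -1, 0, 0, 8, 0, 0, 0, 0, 0, 0, 0, 0, 0]'

```text
clock: 2.52
tool_pos: [0.5013, -0.21, 0.1114]
orientation: [61.5, 89.3, 151.4]
force: [-0.7, 0.6, 0.6]
opening: 0.0005
```

Call:
arm_command --commands '[1, 0, 0, 0, 0, 1, 0, 0, 0, 0, 1, 0, 0, 0, 0, 0, 0, 0, 0, 0]'

```text
clock: 3.02
tool_pos: [0.5022, -0.2099, 0.1091]
orientation: [58.9, 89.4, 148.8]
force: [-0.2, -0.1, -0.3]
opening: 0.0006
```

Call:
arm_command --commands '[1, 0, 0, 0, 0, 1, 0, 0, 0, 0, 1, 0, 0, 0, 0, 1, 0, 0, 0, 0, 1, 0, 0, 0, 0]'

```text
clock: 3.65
tool_pos: [0.5024, -0.2099, 0.1042]
orientation: [57.3, 89.4, 147.2]
force: [-1.0, 0.6, 2.1]
opening: 0.0002
```

Call:
arm_command --commands '[1, 0, 0, 0, 0, 1, 0, 0, 0, 0, 1, 0, 0, 0, 0]'

```text
clock: 4.03
tool_pos: [0.5025, -0.2099, 0.1014]
orientation: [57.1, 89.4, 147.0]
force: [0.9, 0.5, 1.9]
opening: 0.0002
```

Call:
arm_command --commands '[1, 0, 0, 0, 0, 1, 0, 0, 0, 0, 1, 0, 0, 0, 0]'

```text
clock: 4.4
tool_pos: [0.5024, -0.2098, 0.0983]
orientation: [57.1, 89.4, 147.0]
force: [-0.6, 1.9, 2.4]
opening: 0.0004
```

Call:
arm_command --commands '[1, 0, 0, 0, 0, 1, 0, 0, 0, 0]'

```text
clock: 4.65
tool_pos: [0.5024, -0.2098, 0.0961]
orientation: [57.1, 89.4, 147.0]
force: [-0.1, 0.5, 2.2]
opening: 0.0005
```

Call:
arm_command --commands '[1, 0, 0, 0, 0, 1, 0, 0, 0, 0]'

```text
clock: 4.9
tool_pos: [0.5024, -0.2098, 0.094]
orientation: [57.2, 89.4, 147.1]
force: [-0.3, 1.1, 2.4]
opening: 0.0003
```

Call:
arm_command --commands '[1, 0, 0, 0, 0]'

```text
clock: 5.03
tool_pos: [0.5024, -0.2098, 0.0929]
orientation: [57.1, 89.5, 147.0]
force: [-1.3, 0.3, 2.2]
opening: 0.0002
```

C is sound: a steady ~2.2 N at 14 mm. Sending it home.

Call:
arm_command --commands '[1, 0, 0, 0, 0, 1, 0, 0, 0, 0, 1, 0, 0, 0, 0, 1, 0, 0, 0, 0, 0.8, 0, 0, 0, 0]'

```text
clock: 5.65
tool_pos: [0.5024, -0.2098, 0.0878]
orientation: [57.5, 89.5, 147.4]
force: [-1.5, 0.9, 2.4]
opening: 0.0005
```

Call:
arm_command --commands '[0.6, 0, 0, 0, 0, 0.6, 0, 0, 0, 0]'

```text
clock: 5.9
tool_pos: [0.5027, -0.21, 0.0873]
orientation: [57.9, 89.5, 147.8]
force: [-3.6, 1.6, 10.6]
opening: 0.0003
```

Hard stop at z=0.0873, so C is home. Lifting and going over B.

Call:
arm_command --commands '[-15, 0, 0, 0, 0, -25, 0, 0, 0, 0, -10, -6, 40, 0, 0, 0, -6, 45, 0, 0, 0, -6, 45, 0, 0]'

```text
clock: 6.52
tool_pos: [0.5224, -0.0795, 0.1423]
orientation: [45.6, 89.6, 135.2]
force: [0.6, 0.9, 0.1]
opening: 0.0006
```

Call:
arm_command --commands '[0, -6, 43, 0, 0, 0, 0, 0, 0, 0, 0, 0, 0, 0, 0]'

```text
clock: 6.9
tool_pos: [0.5299, -0.0325, 0.1449]
orientation: [19.4, 89.6, 109.3]
force: [0.7, -0.5, -0.9]
opening: 0.0006
```

Run:
```python
from h import *
plan([.526,-.0335,.110],90)
```

```text
t 6.9 tcp [ 0.5299 -0.0325  0.1449] shift [34.9  3.8 -1.3] F [ 0.72 -0.53 -0.95] op 0.0006
toolaxes x,y,z
 [[-0.002  0.006 -1.   ]
 [-1.     0.003  0.002]
 [ 0.003  1.     0.006]]
turn about x -0.15248306024398062 q6 -107.30025268341849
```

Call:
arm_command --commands '[15, 3, -1, 0, 0, 15, 1, 0, 0, 0, 4, 0, 0, 0, 0, 0, 0, 0, 0, 0]'

```text
clock: 7.4
tool_pos: [0.5243, -0.0359, 0.1077]
orientation: [37.4, 89.6, 127.0]
force: [0.0, -0.4, 0.0]
opening: 0.0005
```

Call:
arm_command --commands '[1, 0, 0, 0, 0, 1, 0, 0, 0, 0, 1, 0, 0, 0, 0, 1, 0, 0, 0, 0]'

```text
clock: 7.9
tool_pos: [0.525, -0.0359, 0.1041]
orientation: [26.7, 89.6, 116.3]
force: [-0.4, 0.2, 0.1]
opening: 0.0005
```

Call:
arm_command --commands '[1, 0, 0, 0, 0, 1, 0, 0, 0, 0, 1, 0, 0, 0, 0]'

```text
clock: 8.28
tool_pos: [0.5252, -0.0359, 0.1016]
orientation: [21.6, 89.7, 111.3]
force: [-1.5, 1.0, 3.3]
opening: 0.0005
```

Call:
arm_command --commands '[1, 0, 0, 0, 0, 1, 0, 0, 0, 0, 1, 0, 0, 0, 0]'

```text
clock: 8.65
tool_pos: [0.5251, -0.0359, 0.0985]
orientation: [21.1, 89.7, 110.8]
force: [-1.0, 0.2, 1.7]
opening: 0.0002
```

Call:
arm_command --commands '[1, 0, 0, 0, 0, 1, 0, 0, 0, 0]'

```text
clock: 8.9
tool_pos: [0.5251, -0.0359, 0.0964]
orientation: [21.3, 89.7, 111.0]
force: [-0.1, -0.1, 2.6]
opening: 0.0002
```

Call:
arm_command --commands '[1, 0, 0, 0, 0, 1, 0, 0, 0, 0]'

```text
clock: 9.15
tool_pos: [0.5252, -0.0359, 0.0942]
orientation: [21.7, 89.7, 111.4]
force: [-1.4, -0.3, 3.3]
opening: 0.0005
```

Call:
arm_command --commands '[1, 0, 0, 0, 0]'

```text
clock: 9.28
tool_pos: [0.5251, -0.0359, 0.0931]
orientation: [22.0, 89.7, 111.6]
force: [-0.1, -0.1, 2.6]
opening: 0.0003
```

B is sound too, so A should be the one that binds. Finishing B.

Call:
arm_command --commands '[1, 0, 0, 0, 0, 1, 0, 0, 0, 0, 1, 0, 0, 0, 0, 1, 0, 0, 0, 0, 1, 0, 0, 0, 0]'

```text
clock: 9.9
tool_pos: [0.5251, -0.0359, 0.0878]
orientation: [22.0, 89.7, 111.6]
force: [-1.0, 0.2, 2.4]
opening: 0.0004
```

Call:
arm_command --commands '[0.7, 0, 0, 0, 0, 0.7, 0, 0, 0, 0]'

```text
clock: 10.15
tool_pos: [0.5255, -0.0359, 0.0873]
orientation: [15.9, 89.7, 105.6]
force: [-3.5, 1.5, 12.8]
opening: 0.0007
```

B is home on its stop. Going over A for a wrist look.

Call:
arm_command --commands '[-15, 0, 0, 0, 0, -30, 0, 0, 0, 0, -25, -5, 20, 0, 0, 0, -7, 30, 0, 0, 0, -7, 30, 0, 0]'

```text
clock: 10.78
tool_pos: [0.546, 0.0443, 0.163]
orientation: [-7.5, 89.6, 82.0]
force: [-0.1, -0.4, -0.0]
opening: 0.0006
```

Call:
arm_command --commands '[0, -7, 30, 0, 0, 0, -5, 25, 0, 0, 0, 0, 0, 0, 0, 0, 0, 0, 0, 0]'

```text
clock: 11.28
tool_pos: [0.5597, 0.103, 0.1662]
orientation: [-24.9, 89.5, 64.7]
force: [0.0, -0.0, 0.1]
opening: 0.0002
```

Run:
```python
from h import *
snap('wrist','w2.png')
plan([.5626,.1085,.110],90)
```

```text
t 11.325 tcp [0.5598 0.1029 0.1662] shift [56.3 -2.5  5.2] F [-0.99  0.09  0.4 ] op 0.0005
toolaxes x,y,z
 [[ 0.004  0.008 -1.   ]
 [-1.     0.007 -0.004]
 [ 0.007  1.     0.008]]
turn about x -0.3899471639851839 q6 -120.10735194466301
```

View pics/w2.png

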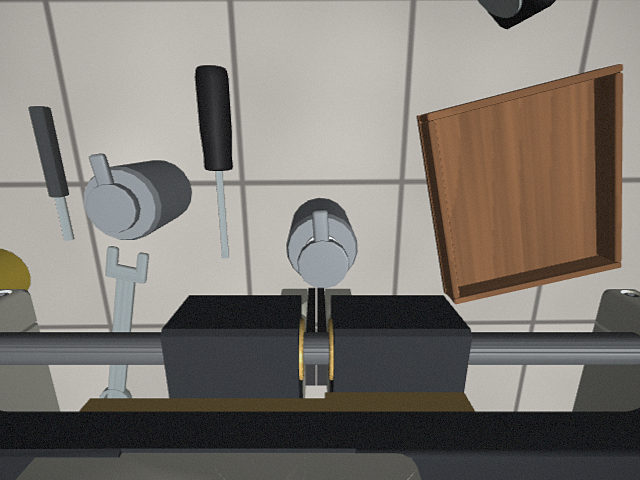

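Wrist view: A's cap is at (323,263) with its spout straight up (−x), and B's head is down. The empty tray is at right, its rim corners at (417,116), (621,66), (620,263) and (455,302).

Run:
```python
from h import *
s=load('w2.png');t=load('top1.png');c=load('scene1.png')
print(tri([(s,323,263),(t,251.5,234.5),(c,349.4,172.8)]), ray(s,323,263,.104), ray(s,320,215,.1))
P=np.array([ray(s,u,v,.03) for u,v in[(417,116),(621,66),(620,263),(455,302)]]);print(P.round(3))
T=[tri([(s,)+a,(t,)+b,(c,)+d]) for a,b,d in[((417,116),(162,298),(341,114)) ]]
tt=[tri([(t,)+a,(c,)+b]) for a,b in [((146,230),(410,122)),((207,215),(401,173)),((223,283),(327,160)),((162,298),(341,114))]]
for x in tt: print(x)
```

```text
(array([0.56210751, 0.11005878, 0.10173097]), np.float64(0.0011914675292480084)) [0.56043265 0.10992605 0.104     ] [0.52911386 0.10813577 0.1       ]
[[0.466 0.185 0.03 ]
 [0.432 0.337 0.03 ]
 [0.59  0.375 0.03 ]
 [0.626 0.233 0.03 ]]
(array([0.5923646 , 0.37176532, 0.03181334]), np.float64(0.004897657165407051))
(array([0.6282645 , 0.23209388, 0.01144353]), np.float64(0.006937642238989304))
(array([0.46361405, 0.19507171, 0.00938147]), np.float64(0.0062163235043939695))
(array([0.43093607, 0.3363498 , 0.02002199]), np.float64(0.004021909458776854))
```

Call:
arm_command --commands '[14, -1, 4, 0, 0, 20, -1, 3, 0, 0, 12, 0, 0, 0, 0, 4, 0, 0, 0, 0, 0, 0, 0, 0, 0]'

```text
clock: 11.95
tool_pos: [0.5615, 0.1084, 0.1131]
orientation: [-21.4, 89.5, 68.0]
force: [0.1, -0.4, -0.3]
opening: 0.0006
```

Call:
arm_command --commands '[1, 0, 0, 0, 0, 1, 0, 0, 0, 0, 1, 0, 0, 0, 0, 1, 0, 0, 0, 0, 1, 0, 0, 0, 0]'

```text
clock: 12.58
tool_pos: [0.5624, 0.1088, 0.1095]
orientation: [-31.7, 89.4, 57.8]
force: [0.0, -0.1, 0.6]
opening: 0.0004
```

Call:
arm_command --commands '[1, 0, 0, 0, 0, 1, 0, 0, 0, 0, 1, 0, 0, 0, 0, 1, 0, 0, 0, 0, 1, 0, 0, 0, 0]'

```text
clock: 13.2
tool_pos: [0.5626, 0.1088, 0.1048]
orientation: [-33.8, 89.4, 55.7]
force: [-1.0, -0.5, 3.5]
opening: 0.0003
```

Call:
arm_command --commands '[1, 0, 0, 0, 0, 1, 0, 0, 0, 0, 1, 0, 0, 0, 0]'

```text
clock: 13.58
tool_pos: [0.5626, 0.1088, 0.1017]
orientation: [-34.1, 89.4, 55.3]
force: [-1.9, -0.5, 3.4]
opening: 0.0002
```

Call:
arm_command --commands '[1, 0, 0, 0, 0, 1, 0, 0, 0, 0]'

```text
clock: 13.82
tool_pos: [0.5626, 0.1088, 0.0995]
orientation: [-33.8, 89.4, 55.6]
force: [-1.9, 0.1, 2.7]
opening: 0.0002
```

Stroke is about 7.5 mm. Going on 1 mm at a time.

Call:
arm_command --commands '[1, 0, 0, 0, 0]'

```text
clock: 13.95
tool_pos: [0.5626, 0.1088, 0.0985]
orientation: [-34.2, 89.4, 55.3]
force: [-1.9, -0.0, 4.3]
opening: 0.0005
```

Call:
arm_command --commands '[1, 0, 0, 0, 0]'

```text
clock: 14.08
tool_pos: [0.5627, 0.1088, 0.0977]
orientation: [-35.1, 89.4, 54.4]
force: [-2.2, -0.1, 6.2]
opening: 0.0002
```

A's resistance climbs (2.7 → 4.3 → 6.2 N over 8–9 mm), so A binds. Stopping there: lift off and open.

Call:
arm_command --commands '[-10, 0, 0, 0, 0, -25, 0, 0, 0, 0, -15, 0, 0, 0, 100, 0, 0, 0, 0, 100, 0, 0, 0, 0, 100]'

```text
clock: 14.7
tool_pos: [0.5621, 0.1084, 0.1488]
orientation: [-30.8, 89.4, 58.6]
force: [0.5, -0.3, -0.0]
opening: 0.0251
```

Call:
arm_command --commands '[0, 0, 0, 0, 100, 0, 0, 0, 0, 100, 0, 0, 0, 0, 100, 0, 0, 0, 0, 100]'

```text
clock: 15.2
tool_pos: [0.5612, 0.1081, 0.1468]
orientation: [-18.8, 89.5, 70.7]
force: [0.2, 0.3, 0.6]
opening: 0.0648
```

Run:
```python
from h import *
s=snap('wrist','w3.png')
plan([.562,.1098,.043],90)
```

```text
t 15.25 tcp [0.5612 0.1081 0.1468] shift [103.9  -0.5   0.9] F [-0.49  0.04  0.03] op 0.0689
toolaxes x,y,z
 [[ 0.003  0.008 -1.   ]
 [-1.     0.01  -0.003]
 [ 0.01   1.     0.008]]
turn about x -0.5741744552911427 q6 -120.64860613960161
```

View pics/w3.png

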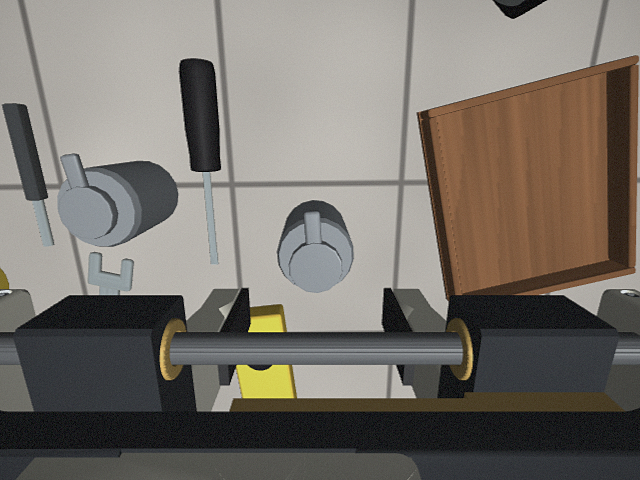

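A is centred between the open fingers: cap at (315,265), spout along −x, clear of the jaws. Descending in steps.

Call:
arm_command --commands '[20, 0, 1, 0, 100, 25, 0, 0, 0, 100, 25, 0, 0, 0, 100, 15, 0, 0, 0, 100, 8, 0, 0, 0, 100]'

```text
clock: 15.88
tool_pos: [0.5631, 0.1105, 0.0527]
orientation: [-32.9, 89.3, 56.5]
force: [-0.2, 0.3, 0.5]
opening: 0.0876
```

Call:
arm_command --commands '[0, 0, 0, 0, 100, 0, 0, 0, 0, 100]'

```text
clock: 16.12
tool_pos: [0.5635, 0.1107, 0.0531]
orientation: [-34.7, 89.3, 54.7]
force: [0.5, -0.4, 0.2]
opening: 0.0877
```

Go down to about z 0.044 and close.

Call:
arm_command --commands '[5, 1, 0, 0, 100, 4, 0, 0, 0, 100, 0, 0, 0, 0, 45, 0, 0, 0, 0, 45, 0, 0, 0, 0, 45]'

```text
clock: 16.75
tool_pos: [0.5633, 0.1111, 0.045]
orientation: [-39.5, 89.2, 50.0]
force: [0.3, 0.2, 0.3]
opening: 0.0631
```

Call:
arm_command --commands '[0, 0, 0, 0, 45, 0, 0, 0, 0, 45, 0, 0, 0, 0, 45]'

```text
clock: 17.12
tool_pos: [0.5633, 0.111, 0.0451]
orientation: [-39.8, 89.2, 49.6]
force: [0.0, -0.3, 0.2]
opening: 0.0537
```

Call:
arm_command --commands '[0, 0, 0, 0, 30, 0, 0, 0, 0, 30, -5, 0, 0, 0, 30, -15, 0, 0, 0, 30, -20, 0, 0, 0, 30]'

```text
clock: 17.75
tool_pos: [0.5614, 0.11, 0.0853]
orientation: [-28.6, 89.4, 60.8]
force: [0.1, -0.3, -2.4]
opening: 0.054
```

Call:
arm_command --commands '[-20, 0, 0, 0, 30, -10, 4, 15, 0, 30, 0, 6, 25, 0, 30, 0, 6, 30, 0, 30, 0, 7, 30, 0, 30]'

```text
clock: 18.38
tool_pos: [0.5392, 0.2133, 0.1228]
orientation: [-37.7, 89.1, 51.5]
force: [-0.1, 0.6, -1.7]
opening: 0.0539
```

Call:
arm_command --commands '[0, 6, 30, 0, 30, 0, 5, 25, 0, 30, 0, 2, 13, 0, 30, 0, 0, 0, 0, 30, 0, 0, 0, 0, 30]'

```text
clock: 19.0
tool_pos: [0.5243, 0.2872, 0.125]
orientation: [-35.6, 89.1, 53.9]
force: [0.2, -0.4, -2.6]
opening: 0.0541
```

Run:
```python
from h import *
s=snap('wrist','w4.png')
plan([.527,.280,.051],90)
```

```text
t 19.05 tcp [0.5244 0.2871 0.125 ] shift [74.  -1.9 -8. ] F [ 0.77 -0.22 -2.87] op 0.054
toolaxes x,y,z
 [[ 0.01   0.013 -1.   ]
 [-1.     0.01  -0.009]
 [ 0.01   1.     0.013]]
turn about x -0.5714314704451056 q6 -137.8298230237579
```

View pics/w4.png

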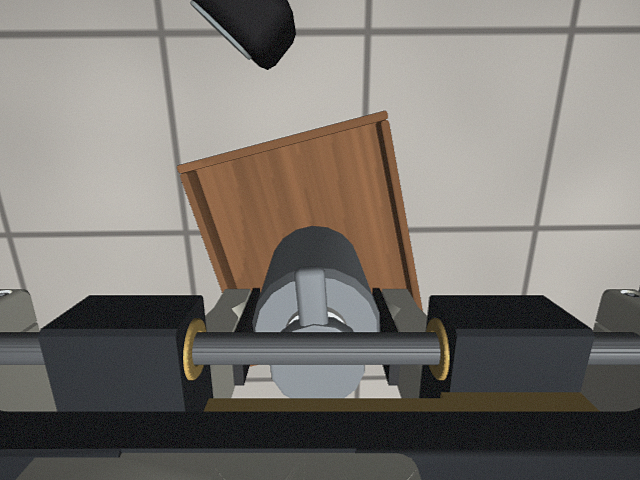

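A hangs upright by its body (−2.8 N, which matches 0.3 kg), over the tray (rim corners at (181,167) and (386,115)). Lowering it.

Call:
arm_command --commands '[12, -1, -4, 0, 30, 18, -1, -4, 0, 30, 18, 0, 0, 0, 30, 10, 0, 0, 0, 30, 4, 0, 0, 0, 30]'

```text
clock: 19.68
tool_pos: [0.5273, 0.2756, 0.0591]
orientation: [-34.1, 89.1, 55.0]
force: [-0.4, -0.3, -1.9]
opening: 0.0536
```

Call:
arm_command --commands '[0, 0, 0, 0, 30, 2, 0, 0, 0, 30, 1, 0, 0, 0, 30]'

```text
clock: 20.05
tool_pos: [0.528, 0.2758, 0.0567]
orientation: [-35.7, 89.1, 53.5]
force: [-0.2, 0.3, -2.8]
opening: 0.0537
```

Call:
arm_command --commands '[1.5, 0, 0, 0, 30, 1.5, 0, 0, 0, 30, 1, 0, 0, 0, 30]'

```text
clock: 20.42
tool_pos: [0.5282, 0.2763, 0.0532]
orientation: [-36.3, 89.0, 52.9]
force: [0.5, 0.2, -1.6]
opening: 0.0539
```

Call:
arm_command --commands '[1, 0, 0, 0, 30, 1, 0, 0, 0, 30]'

```text
clock: 20.68
tool_pos: [0.5283, 0.2764, 0.0511]
orientation: [-36.7, 89.0, 52.6]
force: [0.7, -0.7, 1.6]
opening: 0.0537
```

It touches the floor. Releasing and lifting.

Call:
arm_command --commands '[0, 0, 0, 0, 70, 0, 0, 0, 0, 100, 0, 0, 0, 0, 100, 0, 0, 0, 0, 100, 0, 0, 0, 0, 100]'

```text
clock: 21.3
tool_pos: [0.5291, 0.277, 0.052]
orientation: [-38.5, 88.9, 50.7]
force: [0.5, 0.0, -0.0]
opening: 0.0874
```

Call:
arm_command --commands '[0, 0, 0, 0, 100, 0, 0, 0, 0, 100, -10, 0, 0, 0, 100, -30, 0, 0, 0, 100, -40, 0, 0, 0, 100]'

```text
clock: 21.92
tool_pos: [0.5266, 0.2743, 0.1319]
orientation: [-34.9, 89.3, 54.4]
force: [1.6, 0.4, -0.1]
opening: 0.0877
```

Call:
arm_command --commands '[-40, 0, 0, 0, 100, -40, 0, 0, 0, 100, -20, -20, 0, 0, 100, 0, -20, 0, 0, 100, 0, 0, 0, 0, 100]'

```text
clock: 22.55
tool_pos: [0.5676, 0.2732, 0.2447]
orientation: [-42.3, 88.6, 46.9]
force: [-0.6, 0.1, -0.7]
opening: 0.0878
```

Run:
```python
from h import *
s=snap('wrist','w5.png'); c=snap('scene','scene2.png'); t=snap('top','top2.png')
plan([.527,.28,.2])
cv2.imwrite('pics/fin.png',np.hstack([cv2.resize(s['frame'],(400,300)),cv2.resize(c['frame'][90:360,200:440],(400,450))[:300] if 0 else cv2.resize(c['frame'][90:360,170:530],(400,300))]))
```

```text
t 22.7 tcp [0.5664 0.2732 0.2442] shift [43.7 40.1  5.6] F [-0.61  0.23  0.02] op 0.088
toolaxes x,y,z
 [[ 0.015  0.017 -1.   ]
 [-1.     0.012 -0.015]
 [ 0.012  1.     0.017]]
```

View pics/fin.png

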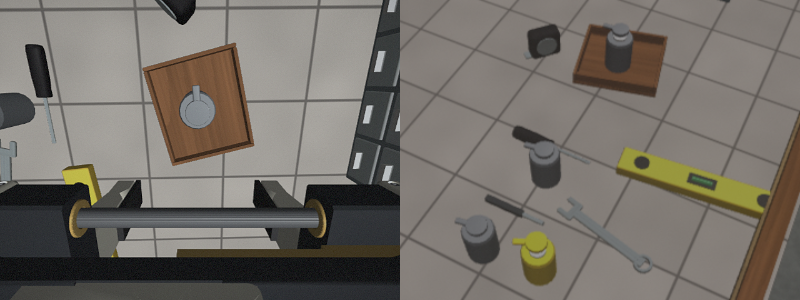

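The dispenser stands upright in the middle of the tray (wrist half, (197,108)). B (545,160) and C (480,238) stand in place with their heads down, and the bystanders look unmoved.

```bash
python3 -c "
from h import *
print(close_job(), get_obs()['clock'])"
```

```text
the job is handed in; nothing more can be done
the job is handed in; nothing more can be done
```

I closed two dispensers and moved the binding one to the wooden tray. I handed the job in at about 23 s of the 62 s allowed; it reports no verdict.

- **Closed dispensers (B and C):** both heads ran down at a steady 2 to 3 N and met a hard stop with the fingertips at z = 0.0873. The last readings there were 12.8 N and 10.6 N, both after the heads were home. They stand where they began.
- **Binding dispenser (A):** its resistance rose 2.7 → 4.3 → 6.2 N at about 8 to 9 mm of stroke, and I stopped there. I gripped it by the upper body, with the fingers passing the head, and carried it to the tray. I let it go once I felt the floor.

**Last checks:** the final wrist and scene pictures show A upright near the tray's centre, B and C upright with heads down, and the bystanders and the yellow look-alike apparently unmoved. That was judged by eye, not re-measured. I saved a last top view but did not open it. The gripper is open and clear at z ≈ 0.24, with no force beyond noise. No check failed; the tray-corner estimates differed by 5 to 10 mm between views, less than the tray's margins.

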